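Close up the plywood parts chest

TASK

Close up the plywood parts chest: with the fingertips push both of its drawers fully home, then push its raised lid gently down from outside until it lies fully shut. Do not slam the drawers or the lid and do not grip or pull anything. Leave the small steel cabinet, with its drawer ajar, and everything else on the bench as they are.

Things in the scene. Friction and masses are not known exactly. Their poses are not given: they have to be found in the camera images.
- chest: The plywood parts chest, fixed to the bench: 200 mm deep (x), 270 mm wide (y), 110 mm high without its lid. Origin: centre of its underside; its x axis points from its front to its back (the front with the two drawers faces the robot, turned by the chest's yaw), y to its left as the robot sees it, z up. A shallow open tray under the lid takes the top 24 mm.
- wide_drawer (a joint): How far the wide drawer (left one) stands out, m: 0 = fully home against its stop; its 12 mm thick front then still stands 8 mm proud of the chest's front. It slides along the chest's x axis, stiff to about 2 N and a little damped, stays where it is left and stops at 0.
- narrow_drawer (a joint): The same for the narrow drawer (right one).
- wide_drawer_front (a point): Centre of the outer face of the wide drawer's plain plywood front (no handle): 136 mm wide, 68 mm high, 12 mm thick; its lower edge is 12 mm and its upper edge 80 mm above the bench. Axes as the chest's. Moves with the drawer. The lining on its inner face (geom wide_drawer_c1; narrow_drawer_c1 on the other) is not to be held or pushed.
- narrow_drawer_front (a point): Centre of the outer face of the narrow drawer's front: 96 mm wide, otherwise as the wide one. Moves with the drawer.
- lid (a joint): Opening angle of the chest's lid, rad: 0 = shut, lying flat on the chest; it starts raised to 1.05-1.3 and leans towards the robot. Its hinge is stiff (0.65 N m), so the lid stays at any angle and must be pushed down all the way (about 2 to 4 N near its free edge); it stops at 0.
- lid_hinge (a point): Middle of the lid's hinge line, on the chest's top edge at the back, 110 mm above the bench (chest frame: x +100 mm, y 0). The hinge line runs along y. Axes as the chest's. The darker lining under the lid (geom lid_c2) is not to be held or pushed.
- lid_edge (a point): Middle of the lid's free edge, on its upper (outer) face. The lid is a plywood board 212 mm from hinge line to free edge, 270 mm wide, 10 mm thick; the underside of the board lies in the plane through the hinge line, the outer face 10 mm above. When shut, a 10 mm thick lip along the free edge hangs 14 mm down over the chest's front, above the upper edges of the drawers. The point's x axis runs from the free edge to the hinge, z out of the upper face.
- cabinet: A separate small grey sheet-steel cabinet with one drawer, fixed to the bench beside the chest (on either side of it): 200 mm deep, 130 mm wide, 120 mm high; origin: centre of its underside.
- cabinet_front (a point): Centre of the front of the steel cabinet's drawer, which stands 20 to 50 mm out and is to stay so. It has a small steel ledge pull.
- screw_tin: Bystander: a small steel tin, 38 mm wide and 32 mm high, on the bench in front of the chest, between the paths of the two drawers. Origin: centre of its underside.
- glue_jar: Bystander: a jar with a lid, 60 mm wide, 75 mm high, standing on top of the steel cabinet. Origin: centre of its underside.
- drink_can: Bystander: a drinks can, 66 mm wide, 115 mm high, at the near left. Origin: centre of its underside.
- hammer: Bystander: a hammer lying at the right. Origin: at its handle's underside.
- mug: Bystander: a white mug, 80 mm wide, at the left. Origin: centre of its underside.
- tape_roll: Bystander: an empty cardboard tape roll lying flat, 96 mm wide, 25 mm high, near the robot at the left. Origin: centre of its underside.
- food_box: Bystander: an open orange plastic box, 120 x 170 x 60 mm, at the right. Origin: centre of its underside.

How it is judged:
By the outcome, as a careful person would: the job done as asked, in the order asked, and still so for the second after the job is handed in, with the robot touching nothing.
It also fails if it takes over 59 s, if anything falls off the work surface, if the arm or the gripper's body presses on something with over 40 N, if the wrist force passes 120 N, or if a joint passes its speed limit or range.

ROBOT

A 7-joint arm with a two-finger parallel gripper is mounted at the origin on the work surface. World frame = base frame: x ahead of the robot, y to its left, z up, the work surface at z = 0. Lengths are in mm, angles in degrees, forces in N, time in s.
With the tool pointing down it reaches from about 375 to 925 mm from the base axis. Payload 3.1 kg.
Tool frame: the origin (TCP) lies at the very end of the fingers, on their centre line; the grasp point (between the pads) lies 19 mm behind it; y points along the fingers, x is the direction in which the jaws open and shut, and the axes are right-handed (so a half turn about y gives the same grasp; the last joint's range is limited). The gripper opens to 85 mm and grips with 20 to 120 N. Pads are 22 mm wide; open, the fingers measure 114 mm over their backs; the gripper's body (76 mm by 85 mm) begins 54 mm behind the grasp point. The pads swing forward as they close: fully open they stand 13 mm farther back than shut.
Start: joints at [65.501, 21.939, 2.515, 91.553, -1.026, 66.532, -2.859], TCP at [210.524, -614.965, 231.269] pointing down, gripper open.
Joint ranges: [-149.38, 149.38], [-23.57, 123.04], [-84.95, 90], [0, 143.3], [-89.99, 269.99], [3.08, 112.72], [-163.45, 163.45]. Speed limits (degrees/s): [159.86, 159.86, 180, 180, 180, 180, 180].

INTERFACE

Orientations are given as [roll, pitch, yaw] about the fixed x, y, z axes, in that order (R = Rz(yaw) Ry(pitch) Rx(roll)).
In Python, from station import sensors, camera, calibration, order gives the robot as it stands.
- The arm moves only by the tool step_arm, never from a script. Its argument "targets" is a list of rows, each a list of 3 entries, a list of its own where there are three numbers: the opening, from 0 (shut) to 1 (fully open), then the shift along the world's x, y, z in cm, then the turn about the world's z in degrees. In form: [[fingers, [tx, ty, tz], twist], ...]. A call has 1 to 8 rows; each row is the pose to reach, as a shift and turn from the pose commanded when the call began; what a row does not reach only later rows make up. A row lasts 1/8 s, in which the tool goes at most 62.5 mm and 10.7 degrees, less where a joint would pass 70% of its speed; a pose out of reach is approached as far as the arm can. A call with a gripper value outside its range is refused whole. The fingers move at their own pace and stop on an object; "force" is the grip in N (left out, the last holds). Time passes only in rows, so rows that repeat a pose let the fingers close. It gives the time, the measured TCP pose, the force and the opening at its end, in the units of the state.
- sensors.observe(): the state, without advancing time (a new reading comes with each control period).
- camera(name): name is "scene" or "top" or "wrist"; returns the picture (400x640x3 uint8, red, green, blue); there is no depth.
- calibration(name): a dict with "camera_matrix" (3x3 intrinsics, pixels), "R" (3x3) and "t" (3): a world point X has camera coordinates R X + t. Camera axes: x right, y down, z forward; pixel columns grow to the right and rows downward; lengths in mm; the calibration is good to about 2 mm. A picture is of the moment at which its call begins: read the wrist's pose just before it. calibration takes no time and is no camera call; for the wrist camera it gives the pose at the moment of the call.
- order.close_job(): hands the job in, once; it reports no verdict.
The state is a dict: "time_s": time; "joints": joint angles; "qd": joint speeds; "joint_efforts": joint torques, N m; "position": TCP position; "tool_rot": TCP orientation; "wrist_force": force on the tool from outside, world axes, zero at the start; "wrist_torque": the same for the moment, N m; "gripper_width": finger opening in mm.
Only numpy, scipy, OpenCV 4.12 (cv2) and the standard library are available. Lean on these libraries where they do the work, as an engineer would, in place of code of your own. Each camera call takes 0.05 s, during which the arm holds its last target. There are 200 camera calls.

## Working session

There is one attempt and no reset: what is moved stays moved. The work goes in short steps, Python scripts to look and compute and a tool call to move; the robot and the scene stay as the last step left them, time stands still between calls to the robot, and variables do not carry over. Pictures are saved under pics/ and viewed, about 8 in all and at most 12, crops included, and the job is handed in when it is done.

Besides the shell and the picture viewer there is one more tool, called after ">>>" as name(argument=value, ...), one argument or row to a line, values as JSON. step_arm: Moves the arm, as the interface text tells. Its arguments: {"type":"object","properties":{"targets":{"type":"array"},"force":{"type":"number"}},"required":["targets"]}

```bash
mkdir -p pics; ls
python3 - <<'E'
from station import sensors,camera,calibration
import cv2
print(sensors.observe())
for n in("scene","top"):
    cv2.imwrite(f"pics/{n}0.png",camera(n)[:,:,::-1]);c=calibration(n);print(n,c)
E
```

```text
pics
{'time_s': 0.0, 'joints': array([65.50144429, 21.99299252,  2.51112918, 91.64976141, -1.02540894,
       66.53231444, -2.85923468]), 'qd': array([ 0.03487762,  0.02686257,  0.07497727, -0.0650921 ,  0.00852001,
       -0.0114353 , -0.05505357]), 'joint_efforts': array([-3.50030609e-05, -4.33457744e+01,  1.02467459e+00, -2.49512064e+01,
        1.06074993e-02,  1.13341937e-02,  8.86959924e-06]), 'position': array([ 210.18061192, -614.07215881,  229.8698304 ]), 'tool_rot': array([-90.00825941,   0.15236499, -71.10018415]), 'wrist_force': array([ 0.530197  ,  0.62758659, -0.71110439]), 'wrist_torque': array([-0.02944549,  0.04297944, -0.04497635]), 'gripper_width': 85.28148065653538}
scene {'camera_matrix': array([[382.47341228,   0.        , 317.60194881],
       [  0.        , 382.47341228, 204.47728952],
       [  0.        ,   0.        ,   1.        ]]), 'R': array([[ 9.76680223e-01,  2.14699097e-01,  1.97852182e-04],
       [ 1.65189411e-01, -7.50868141e-01, -6.39460314e-01],
       [-1.37142991e-01,  6.24580926e-01, -7.68824081e-01]]), 't': array([-508.99995254,  -27.17474817, 1264.77164759])}
top {'camera_matrix': array([[367.53836932,   0.        , 318.12254477],
       [  0.        , 367.53836932, 198.838993  ],
       [  0.        ,   0.        ,   1.        ]]), 'R': array([[-0.02560799, -0.99948862, -0.01915018],
       [-0.98974173,  0.02804237, -0.14008902],
       [ 0.1405544 ,  0.01536634, -0.9899537 ]]), 't': array([  26.75931907,  537.62498053, 1205.86099921])}
```

View pics/scene0.png

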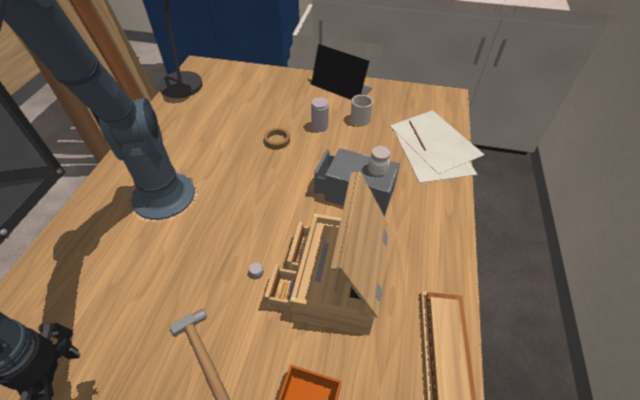

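View pics/top0.png

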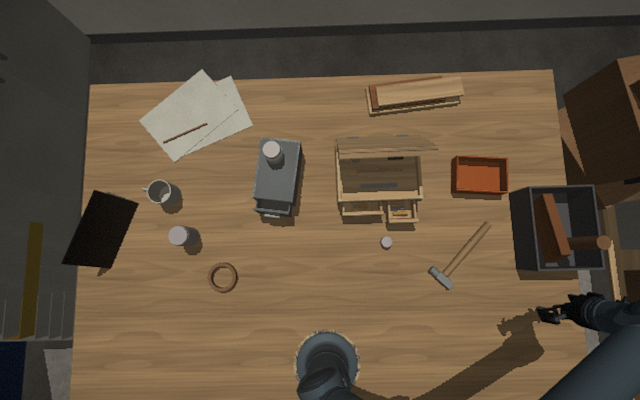

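Run:
```python
import cv2,numpy as np
a=cv2.imread("pics/top0.png")[125:255,325:445];b=cv2.imread("pics/scene0.png")[165:335,255:405]
a=cv2.resize(a,None,fx=4,fy=4,interpolation=cv2.INTER_CUBIC)[:520]
b=cv2.resize(b,None,fx=2.1,fy=3.059,interpolation=cv2.INTER_CUBIC)[:520]
for im,x0,y0,fx,fy in((a,325,125,4,4),(b,255,165,2.1,3.059)):
    for k in range(0,200,20):
        cv2.putText(im,str(x0+k),(int(k*fx),10),0,.35,(0,0,255));cv2.putText(im,str(y0+k),(0,int(k*fy)+4),0,.35,(0,0,255))
        cv2.line(im,(int(k*fx),12),(int(k*fx),18),(0,0,255));cv2.line(im,(22,int(k*fy)),(30,int(k*fy)),(0,0,255))
cv2.imwrite("pics/crop0.png",np.hstack([a,b]))
```

```text
(no output)
```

View pics/crop0.png

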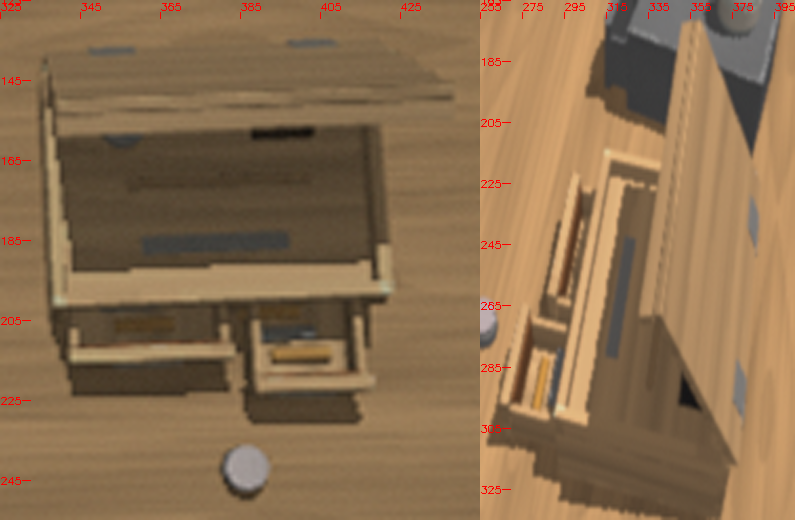

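```bash
cat > g.py <<'E'
import numpy as np
from scipy.optimize import least_squares
def proj(c,P):
    p=(np.asarray(c["R"])@np.atleast_2d(P).T).T+c["t"]; q=p@np.asarray(c["camera_matrix"]).T; return q[:,:2]/q[:,2:]
def pts(p):
    x,y,w,d1,d2,q=p; q/=100; w/=100
    c,s=np.cos(q),np.sin(q)
    L=lambda Y,a,b:(100-a*c+b*s,Y,110+a*s+b*c)
    f=-108
    P=dict(FL=(-100,135,110),FR=(-100,-135,110),WL=(f-d1,None,80),
      W1=(f-d1,1,80),LL=L(135,212,10),LR=L(-135,212,10),HL=L(135,0,10),HR=L(-135,0,10))
    return P
def world(p,v):
    w=p[2]/100;R=np.array([[np.cos(w),-np.sin(w),0],[np.sin(w),np.cos(w),0],[0,0,1]])
    return R@np.array(v)+[p[0],p[1],0]
def ray(c,px,z):
    R=np.asarray(c["R"]);C=-R.T@c["t"];d=R.T@np.linalg.solve(c["camera_matrix"],[px[0],px[1],1]);return C+d*(z-C[2])/d[2]
E
python3 - <<'E'
from g import *
from station import calibration
t,s=calibration("top"),calibration("scene")
for n,c,px,z in[("FL",t,(339,200.7),110),("FR",t,(422.5,197.7),110),("W_L",t,(342.5,215.5),80),("W_R",t,(383.5,213.5),80),("N_L",t,(388.5,222.7),80),("N_R",t,(418.2,221),80),("tin",t,(386.5,241.7),32),
 ("sFL",s,(315.5,214.7),110),("sFR",s,(290.7,298.4),110),("sWL",s,(255+95/2.1,165+175/3.059),80),("sNR",s,(255+32/2.1,165+408/3.059),80),("sHR",s,(255+255/2.1,165+463/3.059),110),
 ("cabFL",t,(252,212),120),("cabFR",t,(296,216),120)]:
    print(n,ray(c,px,z).round())
obs=[("FL",t,(339,200.7)),("FR",t,(422.5,197.7)),("FL",s,(315.5,214.7)),("FR",s,(290.7,298.4)),("LL",s,(359.8,173.2)),("LR",s,(340.7,268.6)),("HR",s,(376.4,316.4)),("LL",t,(338.2,149.5)),("LR",t,(438,148))]
def f(p):
    P=pts(p);return np.concatenate([(proj(c,world(p,P[n]))[0]-px) for n,c,px in obs])
r=least_squares(f,[620,-50,0,30,50,117],loss="soft_l1");p=r.x
print(p.round(1));print(f(p).reshape(-1,2).round(1))
for n in("FL","FR","LL","LR","HL","HR"):print(n,world(p,pts(p)[n]).round())
E
```

```text
FL [520. -55. 110.]
FR [ 522. -320.  110.]
W_L [475. -66.  80.]
W_R [ 478. -199.   80.]
N_L [ 448. -214.   80.]
N_R [ 451. -309.   80.]
tin [ 388. -212.   32.]
sFL [527. -52. 110.]
sFR [ 524. -313.  110.]
sWL [485. -65.  80.]
sNR [ 469. -310.   80.]
sHR [ 729. -314.  110.]
cabFL [491. 221. 120.]
cabFR [474.  82. 120.]
[ 623.3 -184.4   -0.    23.4   50.   109.2]
[[-1.8 -1. ]
 [-0.2 -0.3]
 [-0.9 -1. ]
 [-1.1  2.3]
 [-0.3 -1.7]
 [-1.5 -0.6]
 [ 1.2  1.7]
 [-0.1 -0.2]
 [ 0.3 -1.7]]
FL [523. -49. 110.]
FR [ 523. -319.  110.]
LL [635. -49. 303.]
LR [ 634. -319.  303.]
HL [732. -49. 115.]
HR [ 732. -319.  115.]
```

The pictures show the chest centred near (623, -184) mm with yaw about 0. The wide front (top image px 342–383, row 214) is at x≈476, about 39 mm out. The narrow front (px 388–418, row 222) is at x≈450, about 65 mm out. The tin is at (388, -212). The lid is up about 1.09 rad with its free edge near x 635, z 303. The widths agree with those given: 133 mm against 136 and 95 mm against 96.

Next I shut the fingers, turn the jaws along y and go in front of the narrow drawer.

>>> step_arm(
  targets=[
    [0, [2, 4, 0], -2],
    [0, [5, 9, 0], -5],
    [0, [8, 14, 0], -8],
    [0, [11, 19, 0], -11],
    [0, [14, 24, 0], -14],
    [0, [17, 29, 0], -17],
    [0, [19, 33, 0], -19],
    [0, [20, 34.3, 0], -19],
  ],
)

```text
time_s: 1.1
position: [411.6, -268.5, 230.9]
tool_rot: [-90.0, 0.1, -89.8]
wrist_force: [-0.6, -0.8, 0.4]
gripper_width: -0.4
```

>>> step_arm(
  targets=[
    [0, [0, 0, -4], 0],
    [0, [0, 0, -8], 0],
    [0, [0, 0, -12], 0],
    [0, [0, 0, -15], 0],
    [0, [0, 0, -17], 0],
    [0, [0, 0, -18], 0],
    [0, [0, 0, -18], 0],
  ],
)

```text
time_s: 1.98
position: [409.7, -272.5, 50.7]
tool_rot: [-90.1, 0.0, -90.2]
wrist_force: [0.5, -0.5, 0.5]
gripper_width: -0.3
```

>>> step_arm(
  targets=[
    [0, [0.6, 0, 0], 0],
    [0, [1.2, 0, 0], 0],
    [0, [1.8, 0, 0], 0],
    [0, [2.3, 0, 0], 0],
    [0, [2.8, 0, 0], 0],
    [0, [3.2, 0, 0], 0],
    [0, [3.6, 0, 0], 0],
    [0, [4, 0, 0], 0],
  ],
)

```text
time_s: 2.98
position: [449.9, -271.8, 51.0]
tool_rot: [-90.1, 0.0, -90.1]
wrist_force: [-2.5, 0.8, -0.1]
gripper_width: -0.3
```

>>> step_arm(
  targets=[
    [0, [0.5, 0, 0], 0],
    [0, [1, 0, 0], 0],
    [0, [1.5, 0, 0], 0],
    [0, [2, 0, 0], 0],
    [0, [2.5, 0, 0], 0],
    [0, [3, 0, 0], 0],
    [0, [3.5, 0, 0], 0],
    [0, [4, 0, 0], 0],
  ],
)

```text
time_s: 3.98
position: [490.8, -271.8, 51.2]
tool_rot: [-90.0, 0.0, -90.1]
wrist_force: [-1.6, 0.9, -1.2]
gripper_width: -0.1
```

Contact is made, at about 2 N. I slow down for the last stretch.

>>> step_arm(
  targets=[
    [0, [0.3, 0, 0], 0],
    [0, [0.5, 0, 0], 0],
    [0, [0.7, 0, 0], 0],
    [0, [0.9, 0, 0], 0],
    [0, [1.05, 0, 0], 0],
    [0, [1.2, 0, 0], 0],
    [0, [1.3, 0, 0], 0],
    [0, [1.4, 0, 0], 0],
  ],
)

```text
time_s: 4.97
position: [504.6, -272.0, 51.4]
tool_rot: [-90.0, -0.0, -90.1]
wrist_force: [-1.6, 1.2, 1.1]
gripper_width: 0.4
```

>>> step_arm(
  targets=[
    [0, [0.1, 0, 0], 0],
    [0, [0.2, 0, 0], 0],
    [0, [0.3, 0, 0], 0],
    [0, [0.4, 0, 0], 0],
  ],
)

```text
time_s: 5.48
position: [504.8, -272.2, 50.9]
tool_rot: [-90.4, 0.1, -90.2]
wrist_force: [-9.4, 2.0, 6.0]
gripper_width: -0.1
```

>>> step_arm(
  targets=[
    [0, [-1, 0, 0], 0],
    [0, [-3, 0, 0], 0],
    [0, [-5, 0, 0], 0],
    [0, [-7, 0, 0], 0],
    [0, [-7, 2, 0], 0],
    [0, [-7, 5, 0], 0],
    [0, [-7, 9, 0], 0],
    [0, [-7, 13, 0], 0],
  ],
)

```text
time_s: 6.48
position: [440.9, -139.8, 52.0]
tool_rot: [-89.7, -0.0, -90.0]
wrist_force: [-0.1, -0.1, 1.0]
gripper_width: 0.0
```

>>> step_arm(
  targets=[
    [0, [0.2, 1, 0], 0],
    [0, [0.7, 1, 0], 0],
    [0, [1.2, 1, 0], 0],
    [0, [1.7, 1, 0], 0],
    [0, [2.2, 1, 0], 0],
    [0, [2.7, 1, 0], 0],
    [0, [3.2, 1, 0], 0],
    [0, [3.7, 1, 0], 0],
  ],
)

```text
time_s: 7.48
position: [474.7, -132.2, 51.0]
tool_rot: [-90.1, -0.0, -90.1]
wrist_force: [-2.6, -0.1, 1.8]
gripper_width: 0.2
```

>>> step_arm(
  targets=[
    [0, [0.5, 0, 0], 0],
    [0, [0.9, 0, 0], 0],
    [0, [1.2, 0, 0], 0],
    [0, [1.5, 0, 0], 0],
    [0, [1.8, 0, 0], 0],
    [0, [2.1, 0, 0], 0],
    [0, [2.3, 0, 0], 0],
    [0, [2.5, 0, 0], 0],
  ],
)

```text
time_s: 8.48
position: [500.4, -131.9, 51.1]
tool_rot: [-90.0, 0.0, -90.1]
wrist_force: [-1.6, -0.2, -1.6]
gripper_width: 0.1
```

>>> step_arm(
  targets=[
    [0, [0.15, 0, 0], 0],
    [0, [0.3, 0, 0], 0],
    [0, [0.4, 0, 0], 0],
    [0, [0.5, 0, 0], 0],
    [0, [0.6, 0, 0], 0],
    [0, [0.7, 0, 0], 0],
    [0, [0.8, 0, 0], 0],
    [0, [0.8, 0, 0], 0],
  ],
)

```text
time_s: 9.48
position: [503.3, -131.8, 50.8]
tool_rot: [-90.6, 0.0, -90.1]
wrist_force: [-11.6, 0.8, 8.9]
gripper_width: 0.3
```

>>> step_arm(
  targets=[
    [0, [-1, 0, 0], 0],
    [0, [-3, 0, 0], 0],
    [0, [-6, 0, 0], 0],
    [0, [-8, 0, 3], 0],
    [0, [-8, 0, 8], 0],
    [0, [-8, 0, 14], 0],
    [0, [-8, -2, 20], 0],
    [0, [-8, -4, 26], 0],
  ],
)

```text
time_s: 10.48
position: [430.2, -171.7, 313.4]
tool_rot: [-89.6, -0.1, -90.0]
wrist_force: [1.5, -0.6, -0.3]
gripper_width: 0.2
```

>>> step_arm(
  targets=[
    [0, [0, 0, 4], 0],
    [0, [0, 0, 8], 0],
    [0, [0, 0, 8.5], 0],
  ],
)

```text
time_s: 10.85
position: [431.6, -172.0, 399.8]
tool_rot: [-89.3, -0.2, -90.1]
wrist_force: [0.3, 0.1, -0.5]
gripper_width: 0.3
```

Run:
```python
from station import camera
import cv2,numpy as np
a=camera("top")[:,:,::-1];b=camera("scene")[:,:,::-1]
cv2.imwrite("pics/top1.png",a);cv2.imwrite("pics/scene1.png",b)
a=cv2.resize(a[125:255,325:445],None,fx=4,fy=4,interpolation=cv2.INTER_CUBIC)
b=cv2.resize(b[165:335,255:405],None,fx=2.1,fy=3.059,interpolation=cv2.INTER_CUBIC)[:520]
cv2.imwrite("pics/crop1.png",np.hstack([a,b]))
```

```text
(no output)
```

View pics/crop1.png

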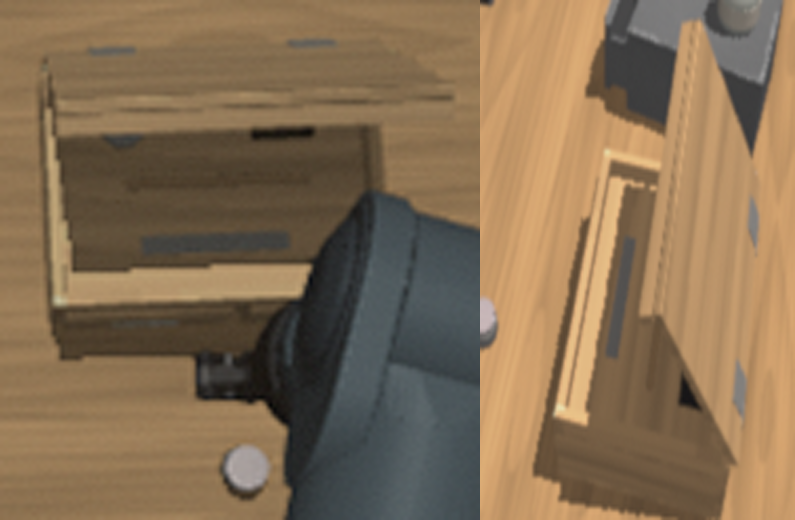

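Both drawers are flush and the tin (crop px 246, 467) has not moved. The lid is unchanged. Next I go over and behind the lid.

>>> step_arm(
  targets=[
    [0, [3, -0.3, 0], 0],
    [0, [7, -0.6, 0], 0],
    [0, [12, -1, 0], 0],
    [0, [17, -1.2, 0], 0],
    [0, [22, -1.2, 0], 0],
    [0, [25, -1.2, 0], 0],
    [0, [26.5, -1.2, 0], 0],
    [0, [26.5, -1.2, 0], 0],
  ],
)

```text
time_s: 11.95
position: [693.9, -182.5, 391.3]
tool_rot: [-90.2, 0.1, -90.0]
wrist_force: [-0.4, -0.4, -0.3]
gripper_width: 0.2
```

>>> step_arm(
  targets=[
    [0, [0, 0, -3], 0],
    [0, [0, 0, -6], 0],
    [0, [0, 0, -8.5], 0],
    [0, [0, 0, -10], 0],
    [0, [0, 0, -11], 0],
    [0, [0, 0, -11.3], 0],
    [0, [0, 0, -11.3], 0],
  ],
)

```text
time_s: 12.82
position: [693.9, -183.5, 282.6]
tool_rot: [-89.9, -0.0, -90.1]
wrist_force: [0.4, 0.6, -0.5]
gripper_width: -0.1
```

Run:
```python
from station import camera
import cv2
b=camera("scene")[:,:,::-1]
cv2.imwrite("pics/scene2.png",cv2.resize(b[100:340,230:430],None,fx=2.5,fy=2.5,interpolation=cv2.INTER_CUBIC))
import numpy as np
a=10*19
for q in np.linspace(1.09,0,12): print(round(q,2),(723-a*np.cos(q)+10*np.sin(q)+11).round(1),(110+a*np.sin(q)+10*np.cos(q)).round(1))
```

```text
1.09 655.0 283.1
0.99 638.3 274.4
0.89 622.5 264.1
0.79 607.8 252.4
0.69 594.3 239.2
0.59 582.2 224.7
0.5 571.6 209.1
0.4 562.6 192.6
0.3 555.3 175.2
0.2 549.7 157.2
0.1 545.9 138.7
0.0 544.0 120.0
```

View pics/scene2.png

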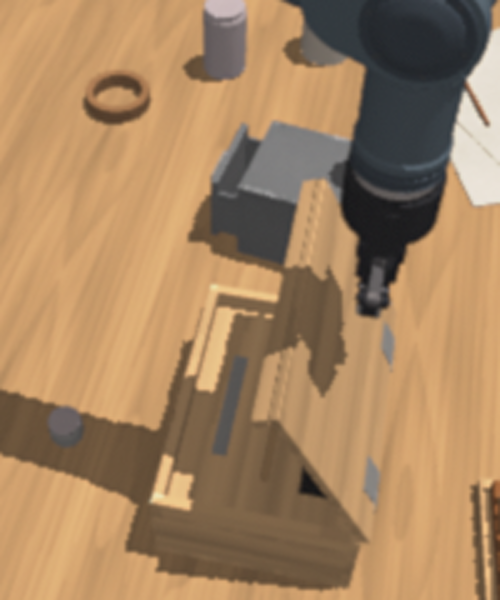

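The gripper hangs clear behind the lid (tip at crop px 370, 300). I bring it to contact slowly, then follow the lid's arc.

>>> step_arm(
  targets=[
    [0, [-0.8, 0, 0], 0],
    [0, [-1.6, 0, 0], 0],
    [0, [-2.3, 0, 0], 0],
    [0, [-2.9, 0, 0], 0],
    [0, [-3.4, 0, 0], 0],
    [0, [-3.9, 0, 0], 0],
    [0, [-4.3, 0, -0.2], 0],
    [0, [-4.7, 0, -0.5], 0],
  ],
)

```text
time_s: 13.88
position: [647.0, -183.5, 277.8]
tool_rot: [-89.9, -0.0, -90.1]
wrist_force: [0.9, -0.0, 3.2]
gripper_width: -0.0
```

>>> step_arm(
  targets=[
    [0, [-0.4, 0, -0.2], 0],
    [0, [-0.8, 0, -0.4], 0],
    [0, [-1.4, 0, -0.7], 0],
    [0, [-1.9, 0, -1.0], 0],
    [0, [-2.4, 0, -1.4], 0],
    [0, [-2.9, 0, -1.8], 0],
    [0, [-3.4, 0, -2.2], 0],
    [0, [-3.9, 0, -2.6], 0],
  ],
)

```text
time_s: 14.88
position: [607.1, -183.8, 250.6]
tool_rot: [-90.0, -0.0, -90.1]
wrist_force: [0.7, -0.6, 1.4]
gripper_width: 0.2
```

>>> step_arm(
  targets=[
    [0, [-0.4, 0, -0.3], 0],
    [0, [-0.7, 0, -0.7], 0],
    [0, [-1.0, 0, -1.0], 0],
    [0, [-1.3, 0, -1.3], 0],
    [0, [-1.6, 0, -1.7], 0],
    [0, [-1.9, 0, -2.1], 0],
    [0, [-2.2, 0, -2.4], 0],
    [0, [-2.5, 0, -2.8], 0],
  ],
)

```text
time_s: 15.88
position: [582.6, -183.3, 222.6]
tool_rot: [-90.0, 0.0, -90.1]
wrist_force: [1.3, -0.1, 1.0]
gripper_width: 0.0
```

>>> step_arm(
  targets=[
    [0, [-0.3, 0, -0.4], 0],
    [0, [-0.6, 0, -0.8], 0],
    [0, [-0.9, 0, -1.2], 0],
    [0, [-1.1, 0, -1.5], 0],
    [0, [-1.35, 0, -1.9], 0],
    [0, [-1.6, 0, -2.3], 0],
    [0, [-1.8, 0, -2.7], 0],
    [0, [-2.0, 0, -3.1], 0],
  ],
)

```text
time_s: 16.88
position: [562.3, -183.4, 191.5]
tool_rot: [-90.0, 0.0, -90.1]
wrist_force: [1.6, 0.7, 1.3]
gripper_width: -0.0
```

>>> step_arm(
  targets=[
    [0, [-0.2, 0, -0.5], 0],
    [0, [-0.4, 0, -0.9], 0],
    [0, [-0.6, 0, -1.4], 0],
    [0, [-0.7, 0, -1.8], 0],
    [0, [-0.9, 0, -2.3], 0],
    [0, [-1.05, 0, -2.7], 0],
    [0, [-1.2, 0, -3.2], 0],
    [0, [-1.3, 0, -3.6], 0],
  ],
)

```text
time_s: 17.88
position: [549.4, -183.5, 155.5]
tool_rot: [-90.0, -0.0, -90.1]
wrist_force: [-1.0, 0.0, 0.6]
gripper_width: -0.2
```

>>> step_arm(
  targets=[
    [0, [-0.1, 0, -0.4], 0],
    [0, [-0.2, 0, -0.8], 0],
    [0, [-0.3, 0, -1.2], 0],
    [0, [-0.35, 0, -1.5], 0],
    [0, [-0.4, 0, -1.8], 0],
    [0, [-0.45, 0, -2.1], 0],
    [0, [-0.5, 0, -2.3], 0],
    [0, [-0.5, 0, -2.5], 0],
  ],
)

```text
time_s: 18.88
position: [544.4, -183.5, 130.7]
tool_rot: [-90.0, -0.0, -90.1]
wrist_force: [0.9, -0.2, 1.0]
gripper_width: -0.0
```

>>> step_arm(
  targets=[
    [0, [0, 0, -0.2], 0],
    [0, [0, 0, -0.4], 0],
    [0, [0, 0, -0.6], 0],
    [0, [0, 0, -0.75], 0],
    [0, [0, 0, -0.9], 0],
    [0, [0, 0, -1.0], 0],
    [0, [0, 0, -1.1], 0],
    [0, [0, 0, -1.2], 0],
  ],
)

```text
time_s: 19.88
position: [544.5, -183.5, 120.1]
tool_rot: [-90.0, -0.0, -90.1]
wrist_force: [-4.8, 1.6, 11.0]
gripper_width: -0.3
```

At z 120.1 the force rises to 11 N, which is the shut height. I press 1 mm more, then lift straight off and check.

>>> step_arm(
  targets=[
    [0, [0, 0, -0.1], 0],
    [0, [0, 0, -0.1], 0],
  ],
)

```text
time_s: 20.12
position: [544.5, -183.5, 120.1]
tool_rot: [-90.0, -0.0, -90.1]
wrist_force: [-5.5, 0.1, 11.4]
gripper_width: 0.3
```

>>> step_arm(
  targets=[
    [0, [0, 0, 0.5], 0],
    [0, [0, 0, 2], 0],
    [0, [0, 0, 5], 0],
    [0, [0, 0, 9], 0],
    [0, [-4, 0, 14], 0],
    [0, [-8, -3, 18], 0],
    [0, [-12, -8, 20], 0],
    [0, [-16, -14, 20], 0],
  ],
)

```text
time_s: 21.12
position: [394.3, -311.2, 321.1]
tool_rot: [-89.7, -0.2, -90.0]
wrist_force: [0.7, -0.8, 0.0]
gripper_width: -0.1
```

>>> step_arm(
  targets=[
    [0, [-3, -6, 0], 0],
    [0, [-6, -12, 0], 0],
    [0, [-9, -18, 0], 0],
    [0, [-11, -23, 0], 0],
    [0, [-11, -25, 0], 0],
    [0, [-11, -25, 0], 0],
  ],
)

```text
time_s: 21.88
position: [282.2, -561.8, 317.4]
tool_rot: [-90.0, -0.0, -90.3]
wrist_force: [0.8, 1.1, -0.4]
gripper_width: 0.1
```

```bash
cat > chk.py <<'E'
from station import camera
import cv2,numpy as np
a=camera("top")[:,:,::-1];b=camera("scene")[:,:,::-1]
cv2.imwrite("pics/top3.png",a)
a=cv2.resize(a[125:255,240:440],None,fx=2,fy=4,interpolation=cv2.INTER_CUBIC)
b=cv2.resize(b[135:335,245:405],None,fx=2.4,fy=2.6,interpolation=cv2.INTER_CUBIC)[:520]
cv2.imwrite("pics/crop3.png",np.hstack([a,b]))
E
python3 chk.py
```

```text
(no output)
```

View pics/crop3.png

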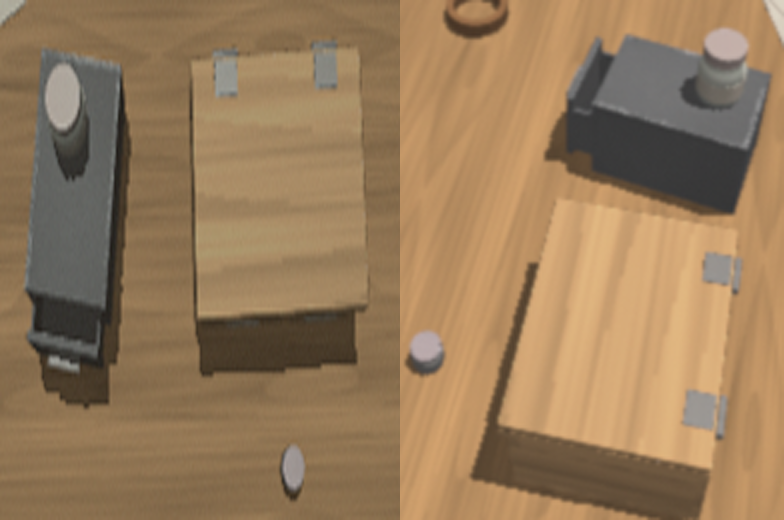

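View pics/top3.png

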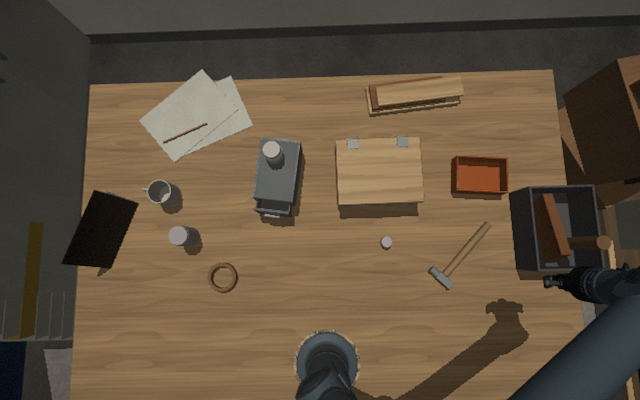

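The lid lies flat on the chest (top image px 337–423, rows 138–204) and no drawer shows beyond it. The tin, jar, cabinet drawer and everything else are where they were at the start. I hand the job in.

```bash
python3 -c "
from station import order
print(order.close_job())"
```

```text
the job is handed in; nothing more can be done
None
```

The parts chest is closed up: both drawers are home and the lid is down flat. The job was handed in at about 22 s, with the arm clear of everything.

- **Drawers:** I pushed the narrow drawer, then the wide one, slowly with shut fingertips. Each moved at about 2 N, then stopped dead at the expected home position (TCP x about 504 mm) with 9–12 N on the wrist.
- **Lid:** I pushed it down from outside along its arc with a light force of about 1–3 N. It met its stop at z = 120.1 mm, the expected height of a shut lid, with about 11 N. Pressing 1 mm further did not move it.
- **Last pictures:** The lid lies flat and no drawer shows beyond it. The tin, the jar, the steel cabinet with its drawer ajar and the other things look unmoved.

No check failed or disagreed. With the lid shut the drawer fronts are hidden, so their home position rests on the stop forces and on the picture taken before I closed the lid.

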